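Fetch the wide tape roll from the tip-out bin

TASK

Tip out the bin that holds the wide roll of masking tape until it reaches its stop, draw the roll off its spindle and lay it flat on one of its faces in the free half of the black oval tray, beside the two brushes, setting it down with the gripper rather than dropping it. Then push the bin fully home again. Leave the narrow roll on its spindle in the other bin, and do not disturb the brushes or the things standing round about.

Things in the scene. Friction and masses are not known exactly. Their poses are not given: they have to be found in the camera images.
- bin_unit: Wooden tip-out bin unit fixed to the table, 276 mm wide (y), 157 deep, 202 high. Origin: table level under the bins' pivot line, mid-width; x from front to back, y left (seen from the robot), z up. Two equal bins, centred at y = +66 and -66 mm. A shelf (underside z 180, from x = 92 mm back) with small jars (to z 260) roofs over the bins' back. Its sides slope up to it from z 75 in front.
- bin_left (a joint): Tip of the left bin (+y side), rad: 0 home, grows as its top comes forward (-x), 0.55 open stop. Stiff pivot: needs 5 to 6 N at the handle to tip, stays where it is left unless pushed with over 2 N. Outside 124 mm wide, 136 deep; clear front 125 mm high (4 mm thick, wooden rails to 9 mm before the pivot line), back and cheeks 32 mm high, the cheeks rising to the front; inside 116 mm wide.
- bin_right (a joint): The same for the right bin (-y side).
- bin_left_handle (a point): Centre of the left bin's steel bar handle: 10 mm thick, 68 mm long along y, 36 mm free between the bar and the rail behind it. In the bin's frame it lies 50 mm before and 117 mm above the pivot line. The point's axes turn with the bin: x to its back, y left, z up along the front.
- bin_right_handle (a point): The same for the right bin.
- bin_left_pivot (a point): Mid-width of the left bin on its pivot line, 30 mm above the table; the bin tips about this line, along y. Axes turn with the bin.
- bin_right_pivot (a point): The same for the right bin.
- bin_left_spindle (a point): Foot of the left bin's wooden spindle, on the bin's floor, 95 mm behind and 6 mm above the pivot line in the bin's frame. Spindle 19 mm thick, 56 mm high with a tapered tip, along the point's z: it leans forward with the tipped bin. Inside back wall 37 mm behind its axis, inside cheeks 58 mm to either side.
- bin_right_spindle (a point): The same for the right bin.
- wide_roll: Wide roll of masking tape: outside diameter 62 mm, 50 mm wide (its height on the spindle), bore 26 mm, about 0.11 kg, firm. Starts on the spindle of the left or the right bin. Origin: centre of its lower face; z along its axis.
- wide_roll_mid (a point): Centre of the wide roll (25 mm from either face, on its axis).
- narrow_roll: Narrow roll of tape: the same but 25 mm wide, on the other bin's spindle. Origin: centre of its lower face.
- lacquer_tray: Oval black tray, 182 mm (x) by 350 mm (y), fixed to the table. Origin: centre of its underside; z up. Its flat floor is 7 mm above the table, its rim 27 mm; the floor measures about 150 by 310 mm. Two brushes lie loose in its -y half.
- brush_a: Short black brush, 8 mm thick, 101 mm long (along y), lying in the tray. Origin: middle of its underside.
- brush_b: The same, beside it.
- slip_bottle: Brown bottle with a pointed cap, 48 mm across, 165 mm tall, loose beside the unit. Origin: centre of its underside.
- burnisher_block: Small black block with three pointed burnishers, 24 x 60 x 92 mm, loose. Origin: centre of its underside.
- pigment_jar: Small pigment jar with a dark red lid, 47 mm across, 57 mm tall, loose, alone in front of the unit. Origin: centre of its underside.

How it is judged:
On the way, in this order (a step that is already met when the one before it is completed fails the run):
1. The bin holding the wide roll is tipped out to its stop, the roll still on its spindle (((value of joint bin_left above 0.49 rad and distance between wide_roll and bin_left_spindle below 0.015 m) or (value of joint bin_right above 0.49 rad and distance between wide_roll and bin_right_spindle below 0.015 m))), for 0.2 s.
2. The gripper holds the wide roll low over the tray or on it, within 20 mm of its floor (x of wide_roll_mid in the frame of lacquer_tray between -0.06 and 0.06 m and y of wide_roll_mid in the frame of lacquer_tray between -0.025 and 0.14 m and z of wide_roll_mid in the frame of lacquer_tray below 0.052 m and contact force between the fingers and wide_roll above 0.5 N), for 0.1 s.
At the end, for the whole second after the job is handed in: The wide roll lies flat (within 7 degrees) on the tray's floor, in the half away from the brushes (its centre within 60 mm of the tray's long axis and between -25 and 140 mm along tray y), at rest and released; both bins are home (within 0.04 rad); the narrow roll is still on its spindle (x of wide_roll_mid in the frame of lacquer_tray between -0.06 and 0.06 m and y of wide_roll_mid in the frame of lacquer_tray between -0.025 and 0.14 m and z of wide_roll_mid in the frame of lacquer_tray between 0.027 and 0.038 m and (angle between wide_roll's own z axis and vertical below 0.12 rad or angle between wide_roll's own z axis and vertical above 3.02 rad) and linear speed of wide_roll below 0.02 m/s and contact force between the fingers and wide_roll below 0.05 N and value of joint each of bin_left, bin_right below 0.04 rad and (distance between narrow_roll and bin_left_spindle below 0.015 m or distance between narrow_roll and bin_right_spindle below 0.015 m)); the robot touches nothing.
It fails at once if the slip bottle is knocked over or shoved more than 40 mm (distance of slip_bottle from where it was at the start of the episode above 0.04 m or angle between slip_bottle's own z axis and vertical above 0.5 rad).
It fails at once if the burnisher block is knocked over or shoved more than 40 mm (distance of burnisher_block from where it was at the start of the episode above 0.04 m or angle between burnisher_block's own z axis and vertical above 0.5 rad).
It fails at once if the pigment jar is knocked over or shoved more than 40 mm (distance of pigment_jar from where it was at the start of the episode above 0.04 m or angle between pigment_jar's own z axis and vertical above 0.5 rad).
It fails at once if a brush in the tray is shoved more than 40 mm (distance of any of brush_a, brush_b from where it was at the start of the episode above 0.04 m).
It fails at once if the narrow roll is taken off its spindle (not (distance between narrow_roll and bin_left_spindle below 0.03 m or distance between narrow_roll and bin_right_spindle below 0.03 m)).
It also fails if it takes over 64 s, if anything falls off the work surface, if the arm or the gripper's body presses on something with over 40 N, if the wrist force passes 120 N, or if a joint passes its speed limit or range.

ROBOT

A 7-joint arm with a two-finger parallel gripper is mounted at the origin on the work surface; the furniture and walls round the work are solid. World frame = base frame: x ahead of the robot, y to its left, z up, the work surface at z = 0. Lengths are in m, angles in rad, forces in N, time in s.
With the tool pointing down it reaches from about 0.4 to 0.85 m from the base axis. Payload 10.4 kg.
Tool frame: the origin (TCP) lies on the centre line of the jaws, within the pads' length; the fingertips stand 22 mm ahead of it and the grasp point (between the pads) lies 3 mm ahead of it; z points along the fingers, y is the line along which they close (so a half turn about z gives the same grasp; the last joint's range is limited). The gripper opens to 87 mm and grips with 3 to 60 N. Pads are 19 mm wide; open, the fingers measure 117 mm over their backs; the gripper's body (75 mm by 190 mm) begins 51 mm behind the grasp point.
Start: joints at [-1.178, 0.332, -0.065, 1.46, 0.022, 1.35, -0.088], TCP at [0.252, 0.572, 0.245] pointing down, gripper open.
Joint ranges: [-2.6, 2.6], [-0.5, 2.12], [-1.47, 1.34], [0.16, 2.42], [-1.27, 4.41], [0.06, 2.06], [-2.6, 2.6]. Speed limits (rad/s): [2.22, 2.22, 2.79, 2.79, 3.14, 3.14, 3.14].

INTERFACE

Orientations are given as a unit quaternion [x, y, z, w].
In Python, from bench import r, cams, workorder, read_state gives the robot as it stands (r), with the cameras (cams), the readings as plain functions and the job (workorder).
- The arm moves only by the tool jog_arm, called after "Call:" as a command line: name --argument value ..., lists and objects as JSON in quotes. Schema: {"type":"object","properties":{"steps":{"type":"array","items":{"type":"array","prefixItems":[{"type":"array","items":{"type":"number"},"minItems":3,"maxItems":3},{"type":"number"},{"type":"number"}],"minItems":3,"maxItems":3},"minItems":1,"maxItems":12},"force":{"type":"number"},"only":{"type":"string"},"quiet":{"type":"boolean"},"lines":{"type":"string"}},"required":["steps"],"additionalProperties":false}. steps is a list of rows, 1 to 12 of them, each written [[dx, dy, dz], turn, opening]: dx, dy, dz in normalised numbers (1 is 0.8 m), then a turn about the tool's z in normalised numbers (1 is 180 degrees), then the finger opening in m; each row is the pose to reach, as a shift and turn from the pose commanded when the call began, along the tool's axes at that moment; what a row does not reach only later rows make up. A row lasts 1/10 s, in which the tool goes at most 0.05 m and 0.15 rad, less where a joint would pass 70% of its speed; a pose out of reach is approached as far as the arm can. The fingers move at their own pace and stop on an object; force is the grip in N (left out, the last holds). Time passes only in rows, so rows that do not move let the fingers close. The tool returns the time, the measured TCP pose, the force, the opening and the grip force at its end. only (a regular expression) keeps the lines of the reply that match it, lines (a string "A,B") keeps lines A to B, and quiet returns only ok. A shift or turn number past 1, either way, is cut back to 1. Input that does not fit is refused with a message, and nothing moves.
- read_state(): the state, without advancing time (a new reading comes with each control period).
- cams.camera(name): name is "side" or "top"; returns a dict with "img" (420x560x3 uint8, red, green, blue), "fx", "fy", "cx", "cy" (pixels), "k1" (the pictures are not rectified: a ray, as slopes to the right and down, at radius r is drawn at 1 + k1 r^2 times it, then the intrinsics apply), "pose" (4x4, takes a point from camera to world coordinates). Camera axes: x right, y down, z forward; pixel columns grow to the right and rows downward; lengths in m; the calibration is good to about 2 mm. A picture is of the moment at which its call begins. There is no depth.
- workorder.close_job(): hands the job in; it is judged then, once.
The state is a dict: "time": time; "joint_positions": joint angles; "joint_vel": joint speeds; "joint_torque": joint torques, N m; "ee_pos": TCP position; "eef_rot": TCP orientation; "ft_force": force on the tool from outside, world axes, zero at the start; "torque": the same for the moment, N m; "width": finger opening in m; "grip_force": force on a finger pad.
Only numpy, scipy, OpenCV 4.12 (cv2) and the standard library are available. Lean on these libraries where they do the work, as an engineer would, in place of code of your own. Each camera call takes 0.05 s, during which the arm holds its last target. There are 200 camera calls.

## Working session

There is one attempt and no reset: what is moved stays moved. The work goes in short steps, Python scripts to look and compute and a tool call to move; the robot and the scene stay as the last step left them, time stands still between calls to the robot, and variables do not carry over. Pictures are saved under pics/ and viewed, at most 10 in all, crops included, and the job is handed in when it is done.

```bash
ls; mkdir -p pics; python3 - <<'E'
from bench import r, cams, workorder, read_state
import cv2,json
for n in("side","top"):
    c=cams.camera(n); cv2.imwrite(f"pics/{n}0.png",c["img"][:,:,::-1]); print(n,c["fx"],c["fy"],c["cx"],c["cy"],c["k1"],c["pose"])
s=read_state();print(s["time"],s["ee_pos"],s["eef_rot"],s["width"])
E
```

```text
bench.py
pics
side 486.28281384889135 486.28281384889135 276.3702878530206 211.02811232071866 -0.1598713839479905 [[-9.97561371e-01 -3.21235286e-02  6.19628173e-02  4.13546010e-01]
 [-6.97927494e-02  4.52342921e-01 -8.89109022e-01  6.84705331e-01]
 [ 5.32877344e-04 -8.91265371e-01 -4.53481814e-01  5.71821902e-01]
 [ 0.00000000e+00  0.00000000e+00  0.00000000e+00  1.00000000e+00]]
top 489.11329421355686 489.11329421355686 282.1073416016111 210.00447062972754 -0.13110466372999846 [[ 0.01243015 -0.9842117   0.17655829  0.34354915]
 [-0.99992213 -0.0124307   0.00110302 -0.22816343]
 [ 0.00110914 -0.17655825 -0.98428957  1.0331831 ]
 [ 0.          0.          0.          1.        ]]
0.1 [0.25233483 0.57144641 0.24379846] [ 2.06400417e-01  9.78467386e-01 -6.57872426e-04 -1.02268490e-04] 0.08705816648620848
```

View pics/side0.png

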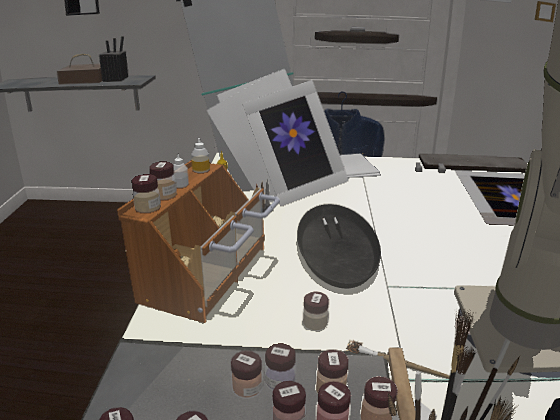

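View pics/top0.png

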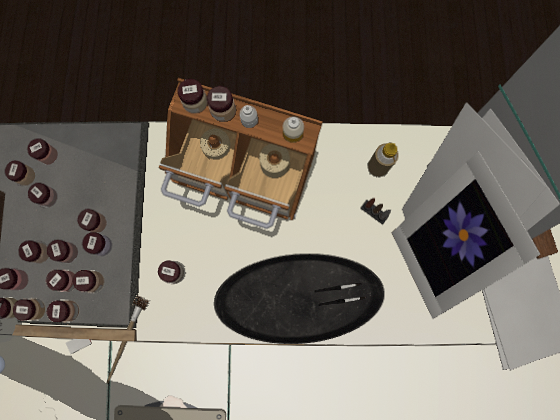

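The side view shows the unit (handles at ≈(232,236) and (262,205)), the tray (centre ≈(338,246)) and the jar (316,308). In the top view the unit is turned: handles at ≈(187,192) and (255,213), tray centre ≈(299,298), brushes on its right (‑y). I'll enlarge this to measure.

```bash
python3 - <<'E'
import cv2,numpy as np
t=cv2.imread("pics/top0.png")[70:240,155:330]; s=cv2.imread("pics/side0.png")[155:325,115:290]
f=lambda a:cv2.resize(a,None,fx=2.28,fy=2.28*1.5 if 0 else 2.28,interpolation=cv2.INTER_CUBIC)
cv2.imwrite("pics/c.png",np.hstack([f(t),f(s)])[:,:800]); print(f(t).shape)
E
```

```text
(388, 399, 3)
```

View pics/c.png

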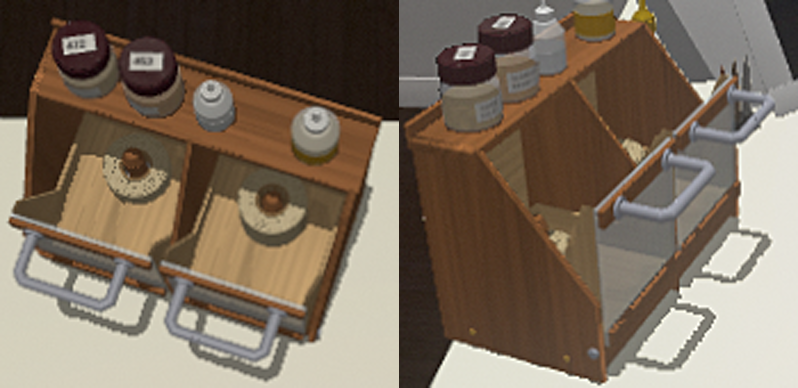

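The crop shows the two rolls (left spindle tip ≈(132,158), right ≈(272,200)). Handle bar centres are ≈(66,293) and (220,342) in the top half; in the side half they are ≈(684,197) and (753,118). Next I'll fit the unit pose and check which roll is wide.

```bash
cat > h.py <<'E'
import numpy as np,cv2
from scipy.optimize import least_squares
from scipy.spatial.transform import Rotation as R
CAM={"side":(486.2828,276.3703,211.0281,-0.15987,np.array([[-9.97561371e-01,-3.21235286e-02,6.19628173e-02,4.13546010e-01],[-6.97927494e-02,4.52342921e-01,-8.89109022e-01,6.84705331e-01],[5.32877344e-04,-8.91265371e-01,-4.53481814e-01,5.71821902e-01]])),
"top":(489.1133,282.1073,210.0045,-0.131105,np.array([[0.01243015,-0.9842117,0.17655829,0.34354915],[-0.99992213,-0.0124307,0.00110302,-0.22816343],[0.00110914,-0.17655825,-0.98428957,1.0331831]]))}
def proj(n,P):
    f,cx,cy,k,T=CAM[n]; q=(np.atleast_2d(P)-T[:,3])@T[:,:3]
    return cv2.projectPoints(q,np.zeros(3),np.zeros(3),np.array([[f,0,cx],[0,f,cy],[0,0,1.]]),np.array([k,0,0,0,0.]))[0][:,0]
def tri(a,b): # top px, side px
    s=least_squares(lambda p:np.r_[proj("top",p)[0]-a,proj("side",p)[0]-b],[.6,-.1,.1]); return s.x,np.sqrt(np.mean(s.fun**2))
def plane(n,px,z):
    return np.r_[least_squares(lambda p:proj(n,[p[0],p[1],z])[0]-px,[.6,-.1]).x,z]
def unit(P,p): # unit->world
    return R.from_euler('z',p[2]).apply(np.atleast_2d(P))+[p[0],p[1],0]
E
python3 - <<'E'
from h import *
L=tri((184,198.5),(240,241.4));Rr=tri((251.5,220),(270.3,206.8));print(L,Rr)
d=L[0]-Rr[0];yaw=np.arctan2(-d[0],d[1]);print("sep",np.hypot(*d[:2]),"yaw",yaw)
p=[[-.05,.066,.147],[-.05,-.066,.147]]
f=lambda q:np.r_[(proj("top",unit(p,q))-[[184,198.5],[251.5,220]]).ravel(),(proj("side",unit(p,q))-[[240,241.4],[270.3,206.8]]).ravel()]
s=least_squares(f,[.7,-.1,yaw]);u=s.x;print(u,s.fun.round(1))
to=lambda a:(a-[155,70])*2.28
for y in(.066,-.066):
    print("spindle tip top",to(proj("top",unit([.095,y,.092],u))))
    for h in(.025,.05):
        print(h,[to(proj("top",unit([.095+dx,y+dy,.036+h],u))).round()[0] for dx,dy in((-.031,0),(0,.031),(0,-.031),(.013,0),(-.013,0))],"foot",to(proj("top",unit([.064,y,.036],u))).round()[0])
print("back corners",to(proj("top",unit([[.148,.138,.202],[.148,-.138,.202]],u))))
sd=lambda a:(a-[115,155])*2.28+[399,0]
for y in(.066,-.066):
    for h in(.025,.05): print(h,[sd(proj("side",unit([.095+dx,y+dy,.036+h],u))).round()[0] for dx,dy in((-.031,0),(0,.031),(0,-.031))])
print("tray",plane("top",(299.5,298),.02),[plane("top",q,.027) for q in((214,303),(384,293))])
print("jar",plane("top",(170,271),.057))
print("bottle",plane("top",(390,150),.165),"blk",plane("top",(376,205),.09))
print("tray corners",plane("top",(299,342),.027),plane("top",(301,254),.027))
E
```

```text
(array([ 0.52603723, -0.04268357,  0.138468  ]), np.float64(0.855828291607014)) (array([ 0.48436031, -0.17105074,  0.14414584]), np.float64(0.29205713967445274))
sep 0.13496331051093793 yaw -0.3139330686897225
[ 0.5521317  -0.12065247 -0.30905875] [-1.  -1.4 -1.6 -0.7  1.8 -3.9  0.3 -0.6]
spindle tip top [[133.49185934 150.32043288]]
0.025 [array([126., 192.]), array([106., 151.]), array([170., 171.]), array([143., 148.]), array([133., 174.])] foot [130. 200.]
0.05 [array([122., 184.]), array([102., 142.]), array([167., 163.]), array([139., 139.]), array([129., 166.])] foot [130. 200.]
spindle tip top [[274.60843861 195.26009589]]
0.025 [array([264., 237.]), array([243., 195.]), array([308., 216.]), array([280., 192.]), array([270., 218.])] foot [265. 243.]
0.05 [array([263., 230.]), array([241., 187.]), array([308., 208.]), array([279., 184.]), array([270., 211.])] foot [265. 243.]
back corners [[ 54.80179235  21.09523556]
 [381.20790891 121.8983732 ]]
0.025 [array([569., 251.]), array([517., 262.]), array([556., 226.])]
0.05 [array([566., 226.]), array([514., 237.]), array([554., 201.])]
0.025 [array([641., 179.]), array([596., 188.]), array([627., 158.])]
0.05 [array([640., 156.]), array([594., 165.]), array([626., 136.])]
tray [ 0.34269491 -0.26491472  0.02      ] [array([ 0.33000414, -0.09081828,  0.027     ]), array([ 0.35400383, -0.43783205,  0.027     ])]
jar [ 0.39185542 -0.0043468   0.057     ]
bottle [ 0.61523091 -0.42650556  0.165     ] blk [ 0.5251031  -0.41220167  0.09      ]
tray corners [ 0.25459471 -0.26438571  0.027     ] [ 0.43248058 -0.26708554  0.027     ]
```

```bash
cat >> h.py <<'E'
U=np.array([.55213,-.12065,-.30906])
def go(p,yaw=None):
    "shift in tool axes and turn to TCP p with tool y at world angle yaw (mod pi)"
    from bench import r, cams, workorder, read_state
    s=read_state();Q=R.from_quat(s["eef_rot"]);d=Q.inv().apply(np.array(p)-s["ee_pos"])
    y=Q.as_matrix()[:,1];a=np.arctan2(y[1],y[0]);t=0 if yaw is None else (a-yaw+np.pi/2)%np.pi-np.pi/2
    print("t",round(s["time"],2),"pos",s["ee_pos"].round(4),"yaw",round(a,3),"j",np.round(s["joint_positions"],2),"-> d",d.round(4),"turn",round(t,3),"F",np.round(s["ft_force"],1))
def tip(a,y,b,th): # bin-frame point (a behind,b above pivot) -> world
    c,s=np.cos(th),np.sin(th);return unit([a*c-b*s,y,.03+a*s+b*c],U)[0]
E
python3 - <<'E'
from h import *
import cv2
im=cv2.imread("pics/side0.png")[165:275,165:235];im=cv2.resize(im,None,fx=5,fy=5,interpolation=cv2.INTER_CUBIC);im2=im.copy()
a=np.linspace(0,2*np.pi,60)
for h,c in((.025,(255,0,0)),(.05,(0,0,255))):
  for y in(.066,-.066):
    P=proj("side",unit(np.c_[.095+.031*np.cos(a),y+.031*np.sin(a),0*a+.036+h],U));cv2.polylines(im2,[((P-[165,165])*5).astype(int)],True,c,1)
cv2.imwrite("pics/d.png",np.hstack([im,im2]))
print(tip(-.05,-.066,.117,0));go([*tip(-.05,-.066,.117,0)[:2],.35],-.309)
E
```

```text
[ 0.48442423 -0.16831475  0.147     ]
t 0.1 pos [0.2523 0.5714 0.2438] yaw 1.155 j [-1.18  0.33 -0.06  1.46  0.02  1.35 -0.09] -> d [-0.5111 -0.5831 -0.1054] turn 1.464 F [ 0.1 -0.4  0.2]
```

View pics/d.png

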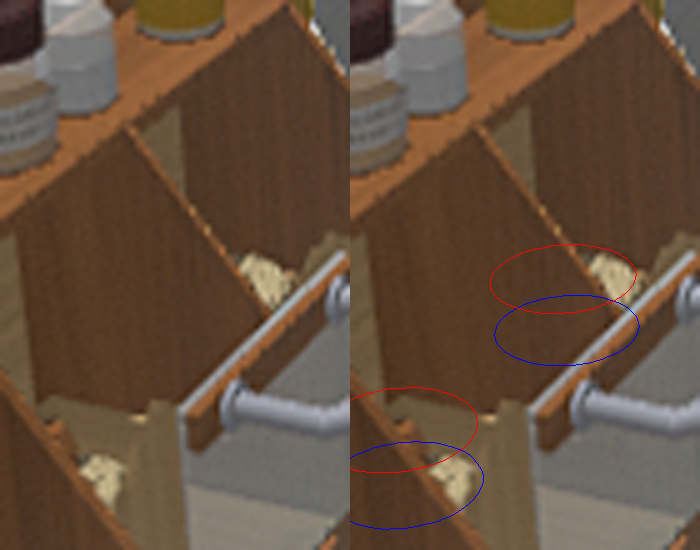

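The overlay shows the right roll's rim at the 50 mm level (≈(605,270)) and the left roll at the 25 mm level with its spindle standing above it (≈(452,475)). So the wide roll is in the right bin.

The rows are not in the units I measure in: shifts go in shares of 0.8 m and turns go in shares of 180 degrees. I convert before sending: -0.365 m / 0.8 = -0.4563, -0.105 m / 0.8 = -0.1313, 1.464 rad / 3.1416 = 0.466.

Call:
jog_arm --steps '[[[0,0,-0.0625],0,0.03],[[0,0,-0.125],0,0.03],[[-0.0438,-0.0438,-0.1313],0.0477,0.03],[[-0.0875,-0.0875,-0.1313],0.0955,0.03],[[-0.125,-0.1313,-0.1313],0.1432,0.03],[[-0.1625,-0.175,-0.1313],0.191,0.03],[[-0.2063,-0.225,-0.1313],0.2387,0.03],[[-0.2438,-0.2688,-0.1313],0.2865,0.03],[[-0.2875,-0.3125,-0.1313],0.3342,0.03],[[-0.325,-0.3625,-0.1313],0.382,0.03],[[-0.3625,-0.4125,-0.1313],0.4297,0.03],[[-0.4,-0.4563,-0.1313],0.466,0.03]]'

```text
time: 1.3
ee_pos: [0.3976, 0.1061, 0.3495]
eef_rot: [0.809, 0.587, 0.0, -0.0]
ft_force: [1.7, -0.5, -0.6]
width: 0.0301
grip_force: 0.0
```

```bash
python3 -c "
from h import *;go([*tip(-.05,-.066,.117,0)[:2],.35],-.309)"
```

```text
t 1.3 pos [0.3976 0.1061 0.3495] yaw -0.315 j [-0.76 -0.22  0.33  1.81  0.07  1.54 -0.76] -> d [-0.234   0.1677 -0.0007] turn -0.006 F [ 1.7 -0.5 -0.6]
```

Converted, -0.234 m / 0.8 = -0.2925, -0.2 m / 0.8 = -0.25.

Call:
jog_arm --steps '[[[-0.05,0.0375,0],0,0.03],[[-0.1,0.075,0],0,0.03],[[-0.15,0.1063,0],0,0.03],[[-0.2,0.1438,0],0,0.03],[[-0.25,0.1813,0],0,0.03],[[-0.2925,0.21,0],0,0.03],[[-0.2925,0.21,0.0625],0,0.03],[[-0.2925,0.21,0.125],0,0.03],[[-0.2925,0.21,0.175],0,0.03],[[-0.2925,0.21,0.175],0,0.03]]'

```text
time: 2.3
ee_pos: [0.4836, -0.1646, 0.205]
eef_rot: [0.808, 0.59, -0.003, -0.003]
ft_force: [-0.7, -0.8, 1.0]
width: 0.0301
grip_force: 0.0
```

```bash
python3 - <<'E'
from h import *;from bench import r, cams, workorder, read_state
go(tip(-.05,-.066,.117,0),-.309)
import cv2
a=cams.camera("top")["img"][130:270,190:330,::-1];b=cams.camera("side")["img"][130:270,200:340,::-1]
cv2.imwrite("pics/e.png",cv2.resize(np.hstack([a,b]),None,fx=2.8,fy=2.8,interpolation=cv2.INTER_CUBIC))
E
```

```text
t 2.3 pos [ 0.4836 -0.1646  0.205 ] yaw -0.309 j [-0.5   0.12  0.8   1.84 -0.09  1.22  0.02] -> d [-0.0032  0.0024  0.058 ] turn -0.0 F [-0.7 -0.8  1. ]
```

View pics/e.png

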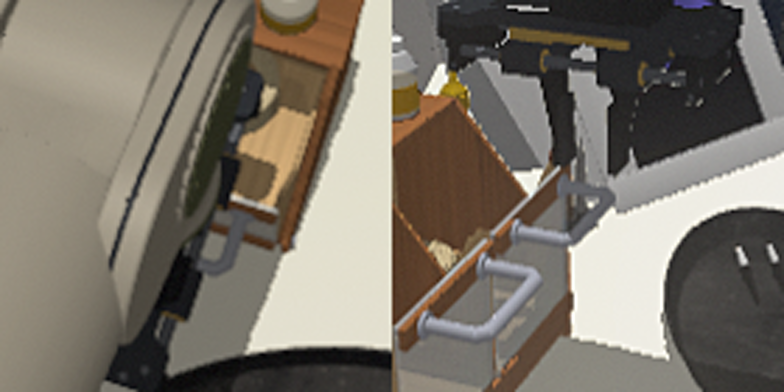

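The top view shows the fingers (≈(230,190) and (180,280)) on either side of the right handle's bar. The side view agrees: fingers at (563,150) and (617,165), above the bar. Now I lower and tip.

Converted, 0.058 m / 0.8 = 0.0725, 0.03 m / 0.8 = 0.0375.

Call:
jog_arm --steps '[[[-0.0038,0.0025,0.0375],0,0.03],[[-0.0038,0.0025,0.0725],0,0.03],[[-0.0038,0.0025,0.0725],0,0.03],[[-0.0038,0.0025,0.0725],0,0.03]]' --force 5

```text
time: 2.8
ee_pos: [0.4887, -0.1691, 0.1538]
eef_rot: [0.807, 0.59, 0.001, 0.001]
ft_force: [0.1, -0.3, -0.3]
width: 0.0304
grip_force: 0.0
```

```bash
python3 - <<'E'
from h import *
go(tip(-.05,-.066,.117,0),-.309)
for th in(.1,.2,.3,.4,.5,.55,.6):print(th);go(tip(-.05,-.066,.117,th),-.309)
E
```

```text
t 2.8 pos [ 0.4887 -0.1691  0.1538] yaw -0.309 j [-0.47  0.2   0.8   1.89 -0.16  1.11  0.08] -> d [-0.0005 -0.0044  0.0068] turn 0.0 F [ 0.1 -0.3 -0.3]
0.1
t 2.8 pos [ 0.4887 -0.1691  0.1538] yaw -0.309 j [-0.47  0.2   0.8   1.89 -0.16  1.11  0.08] -> d [-0.0005 -0.0158  0.0123] turn 0.0 F [ 0.1 -0.3 -0.3]
0.2
t 2.8 pos [ 0.4887 -0.1691  0.1538] yaw -0.309 j [-0.47  0.2   0.8   1.89 -0.16  1.11  0.08] -> d [-0.0005 -0.0266  0.019 ] turn 0.0 F [ 0.1 -0.3 -0.3]
0.3
t 2.8 pos [ 0.4887 -0.1691  0.1538] yaw -0.309 j [-0.47  0.2   0.8   1.89 -0.16  1.11  0.08] -> d [-0.0005 -0.0368  0.0267] turn 0.0 F [ 0.1 -0.3 -0.3]
0.4
t 2.8 pos [ 0.4887 -0.1691  0.1538] yaw -0.309 j [-0.47  0.2   0.8   1.89 -0.16  1.11  0.08] -> d [-0.0005 -0.046   0.0354] turn 0.0 F [ 0.1 -0.3 -0.3]
0.5
t 2.8 pos [ 0.4887 -0.1691  0.1538] yaw -0.309 j [-0.47  0.2   0.8   1.89 -0.16  1.11  0.08] -> d [-0.0005 -0.0544  0.045 ] turn 0.0 F [ 0.1 -0.3 -0.3]
0.55
t 2.8 pos [ 0.4887 -0.1691  0.1538] yaw -0.309 j [-0.47  0.2   0.8   1.89 -0.16  1.11  0.08] -> d [-0.0005 -0.0582  0.0501] turn 0.0 F [ 0.1 -0.3 -0.3]
0.6
t 2.8 pos [ 0.4887 -0.1691  0.1538] yaw -0.309 j [-0.47  0.2   0.8   1.89 -0.16  1.11  0.08] -> d [-0.0005 -0.0618  0.0553] turn 0.0 F [ 0.1 -0.3 -0.3]
```

Converted, -0.071 m / 0.8 = -0.0888, 0.05 m / 0.8 = 0.0625.

Call:
jog_arm --steps '[[[0,-0.005,0.0075],0,0.02],[[0,-0.02,0.0138],0,0.02],[[0,-0.0325,0.0213],0,0.02],[[0,-0.045,0.03],0,0.02],[[0,-0.0563,0.0388],0,0.02],[[0,-0.0663,0.0488],0,0.02],[[0,-0.0738,0.0563],0,0.02],[[0,-0.08,0.0625],0,0.02],[[0,-0.085,0.065],0,0.02],[[0,-0.0888,0.065],0,0.02],[[0,-0.0888,0.065],0,0.02],[[0,-0.0888,0.065],0,0.02]]'

```text
time: 4.0
ee_pos: [0.4211, -0.1475, 0.0997]
eef_rot: [0.807, 0.59, 0.001, 0.001]
ft_force: [9.9, -2.7, -4.3]
width: 0.032
grip_force: 5.3
```

```bash
python3 - <<'E'
from h import *
go(tip(-.05,-.066,.117,.55),-.309)
E
```

```text
t 4.0 pos [ 0.4211 -0.1475  0.0997] yaw -0.309 j [-0.52  0.08  0.79  2.12 -0.07  0.97  0.  ] -> d [-0.0006  0.0129 -0.0038] turn 0.0 F [ 9.9 -2.7 -4.3]
```

Converted, -0.005 m / 0.8 = -0.0063, -0.003 m / 0.8 = -0.0038.

Call:
jog_arm --steps '[[[0,-0.0038,0],0,0.03],[[0,-0.0063,0.0013],0,0.03],[[0,-0.0063,0.0013],0,0.03],[[0,-0.0063,0.0013],0,0.03]]' --force 40

```text
time: 4.4
ee_pos: [0.4216, -0.1476, 0.1001]
eef_rot: [0.807, 0.59, 0.004, 0.007]
ft_force: [36.9, -12.4, -27.5]
width: 0.0305
grip_force: 20.9
```

```bash
python3 - <<'E'
from h import *;from bench import r, cams, workorder, read_state
import cv2
go(tip(-.05,-.066,.117,.55),-.309)
a=cams.camera("side")["img"][130:300,170:370,::-1]
cv2.imwrite("pics/f.png",cv2.resize(a,None,fx=3.4,fy=3.4,interpolation=cv2.INTER_CUBIC))
for th in(.4,.5,.55):
  P=np.array([tip(-.05,-.066-.034,.117,th),tip(-.05,-.066+.034,.117,th),tip(-.004,-.128,.125,th),tip(-.004,-.004,.125,th)]);print(th,((proj("side",P)-[170,130])*3.4).round().tolist())
E
```

```text
t 4.4 pos [ 0.4216 -0.1476  0.1001] yaw -0.308 j [-0.52  0.07  0.79  2.13 -0.06  0.95 -0.01] -> d [-0.0006  0.0125 -0.0033] turn 0.001 F [ 36.9 -12.4 -27.5]
0.4 [[429.0, 290.0], [388.0, 342.0], [384.0, 223.0], [303.0, 312.0]]
0.5 [[442.0, 307.0], [402.0, 360.0], [401.0, 234.0], [322.0, 325.0]]
0.55 [[447.0, 316.0], [408.0, 369.0], [409.0, 241.0], [331.0, 332.0]]
```

View pics/f.png

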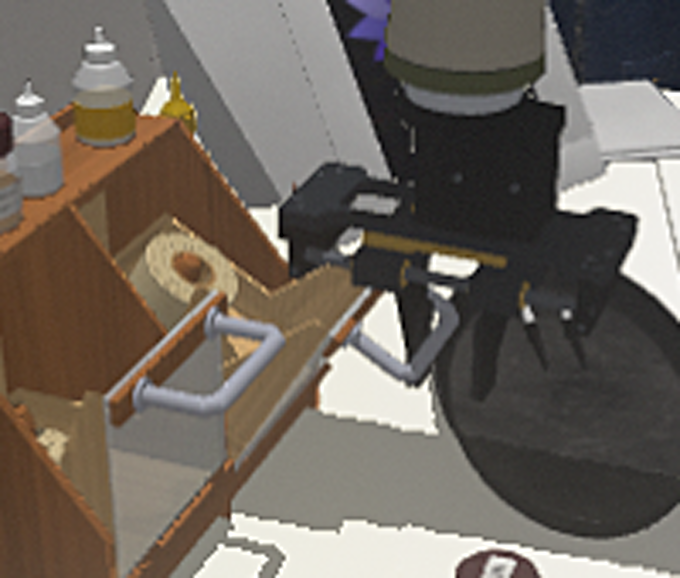

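The side view shows the right bin at its stop (bar ends at ≈(410,375) and (450,310), matching 0.55 rad) with the roll on its spindle (top face ≈(190,268)). Now I back off and raise.

Converted, -0.2 m / 0.8 = -0.25, 0.015 m / 0.8 = 0.0188, 1.05 rad / 3.1416 = 0.3342.

Call:
jog_arm --steps '[[[0,0.01,0],0,0.03],[[0,0.0188,0],0,0.03],[[0,0.0188,0],0,0.03],[[0,0.0188,-0.025],0,0.03],[[0,0.0188,-0.075],0,0.03],[[0,0,-0.1375],0.0477,0.05],[[0.025,-0.025,-0.2],0.0955,0.06],[[0.0625,-0.0375,-0.25],0.1432,0.072],[[0.1,-0.0375,-0.25],0.191,0.072],[[0.125,-0.0375,-0.25],0.2387,0.072],[[0.15,-0.0375,-0.25],0.2865,0.072],[[0.15,-0.0375,-0.25],0.3342,0.072]]' --force 10

```text
time: 5.65
ee_pos: [0.4228, -0.0199, 0.2979]
eef_rot: [0.992, 0.126, -0.001, 0.0]
ft_force: [0.5, 0.1, -1.5]
width: 0.0705
grip_force: 0.0
```

```bash
python3 - <<'E'
from h import *;from bench import r, cams, workorder, read_state
import cv2
go([.45,-.1,.3],1.262)
ia=cams.camera("top")["img"][110:260,190:330,::-1];ib=cams.camera("side")["img"][155:305,190:330,::-1]
a,b=[cv2.resize(i,None,fx=2.85,fy=2.85,interpolation=cv2.INTER_CUBIC) for i in(ia,ib)]
cv2.imwrite("pics/g.png",np.hstack([a,b]))
P=np.array([tip(.095,-.066,b,.55) for b in(.062,.056,.006)]);print(P)
print(((proj("top",P)-[190,110])*2.85).round(),((proj("side",P)-[190,155])*2.85+[399,0]).round())
q=np.linspace(0,6.283,60);C=np.array([tip(.095+.031*np.cos(t),-.066+.031*np.sin(t),.056,.55) for t in q])
A=((proj("top",C)-[190,110])*2.85);B=((proj("side",C)-[190,155])*2.85)
cv2.polylines(a,[A.astype(int)],True,(0,0,255));cv2.polylines(b,[B.astype(int)],True,(0,0,255))
cv2.imwrite("pics/g2.png",np.vstack([np.hstack([a,b])]))
E
```

```text
t 5.65 pos [ 0.4228 -0.0199  0.2979] yaw -1.317 j [-0.56 -0.19  0.44  1.88  0.08  1.43 -1.46] -> d [ 0.0063  0.0844 -0.0021] turn 0.562 F [ 0.5  0.1 -1.5]
[[ 0.57833657 -0.19830015  0.13251181]
 [ 0.5813241  -0.19925404  0.12739666]
 [ 0.60622021 -0.20720315  0.08477043]]
[[221. 176.]
 [222. 174.]
 [236. 155.]] [[502. 141.]
 [498. 147.]
 [470. 193.]]
```

View pics/g2.png

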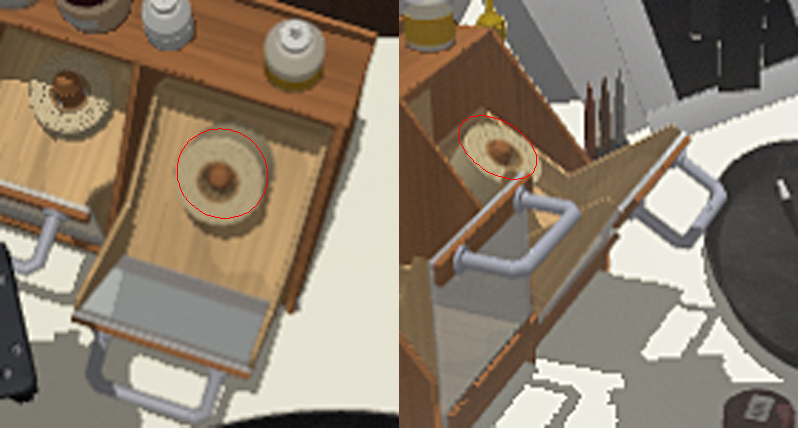

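The overlay (model at 0.55 rad) matches the roll's top face in both views: centre ≈(219,177) in the top half and ≈(500,148) in the side half. Next I go above the grasp point.

```bash
python3 - <<'E'
from h import *
go([*unit([.048,-.066,0],U)[0][:2],.30],1.262)
E
```

```text
t 5.75 pos [ 0.4225 -0.0222  0.2979] yaw -1.317 j [-0.56 -0.19  0.44  1.89  0.08  1.43 -1.45] -> d [ 0.1061  0.2093 -0.0022] turn 0.563 F [ 1.  -0.8 -0. ]
```

Converted, 0.209 m / 0.8 = 0.2613, 0.195 m / 0.8 = 0.2438, 0.563 rad / 3.1416 = 0.1792.

Call:
jog_arm --steps '[[[0.025,0.05,0],0.0446,0.072],[[0.05,0.1,0],0.0891,0.072],[[0.075,0.15,0],0.1337,0.072],[[0.1,0.2,0],0.1592,0.072],[[0.125,0.2438,0],0.1792,0.072],[[0.1325,0.2613,0],0.1792,0.072],[[0.1325,0.2613,0],0.1792,0.072],[[0.1325,0.2613,0],0.1792,0.072],[[0.1325,0.2613,0],0.1792,0.072]]'

```text
time: 6.65
ee_pos: [0.5781, -0.1967, 0.2987]
eef_rot: [0.988, -0.152, -0.0, -0.0]
ft_force: [0.3, 0.1, -0.5]
width: 0.072
grip_force: 0.0
```

```bash
python3 - <<'E'
from h import *
go(unit([.048,-.066,.165],U)[0],1.262)
E
```

```text
t 6.65 pos [ 0.5781 -0.1967  0.2987] yaw -1.875 j [-0.29  0.32  0.7   1.45 -0.21  1.45 -1.46] -> d [0.0002 0.0015 0.1337] turn 0.004 F [ 0.3  0.1 -0.5]
```

Converted, 0.164 m / 0.8 = 0.205, 0.134 m / 0.8 = 0.1675.

Call:
jog_arm --steps '[[[0,0.0013,0.05],0,0.072],[[0,0.0013,0.1],0,0.072],[[0,0.0013,0.15],0,0.072],[[0,0.0013,0.1675],0,0.072],[[0.0013,0.0013,0.1775],0,0.072],[[0.0038,0.0013,0.1875],0,0.072],[[0.0063,0.0013,0.1963],0,0.072],[[0.0063,0.0013,0.205],0,0.072],[[0.0063,0.0013,0.205],0,0.072],[[0.0063,0.0013,0.205],0,0.072]]'

```text
time: 7.65
ee_pos: [0.5839, -0.2002, 0.1378]
eef_rot: [0.988, -0.151, 0.001, -0.0]
ft_force: [-16.2, 6.3, 24.4]
width: 0.0717
grip_force: 12.0
```

```bash
python3 - <<'E'
from h import *
go(unit([.053,-.066,.135],U)[0],1.262)
E
```

```text
t 7.65 pos [ 0.5839 -0.2002  0.1378] yaw -1.875 j [-0.25  0.45  0.65  1.64 -0.29  1.15 -1.4 ] -> d [-0.0014 -0.0001  0.0028] turn 0.005 F [-16.2   6.3  24.4]
```

Converted, -0.015 m / 0.8 = -0.0188, -0.009 m / 0.8 = -0.0113.

Call:
jog_arm --steps '[[[-0.0063,0,-0.01],0,0.072],[[-0.0113,0,-0.0188],0,0.072],[[-0.0113,0,-0.0188],0,0.072]]'

```text
time: 7.95
ee_pos: [0.5749, -0.1976, 0.1509]
eef_rot: [0.988, -0.153, 0.001, -0.0]
ft_force: [1.0, 0.2, -1.0]
width: 0.0717
grip_force: 0.0
```

```bash
python3 - <<'E'
from h import *;from bench import r, cams, workorder, read_state
import cv2
go(unit([.053,-.066,.135],U)[0],1.262)
ia=cams.camera("top")["img"][110:260,190:330,::-1];ib=cams.camera("side")["img"][130:280,190:330,::-1]
cv2.imwrite("pics/k.png",cv2.resize(np.hstack([ia,ib]),None,fx=2.85,fy=2.85,interpolation=cv2.INTER_CUBIC))
E
```

```text
t 7.95 pos [ 0.5749 -0.1976  0.1509] yaw -1.878 j [-0.26  0.41  0.66  1.66 -0.27  1.16 -1.41] -> d [ 0.0079 -0.0004  0.0159] turn 0.002 F [ 1.   0.2 -1. ]
```

View pics/k.png

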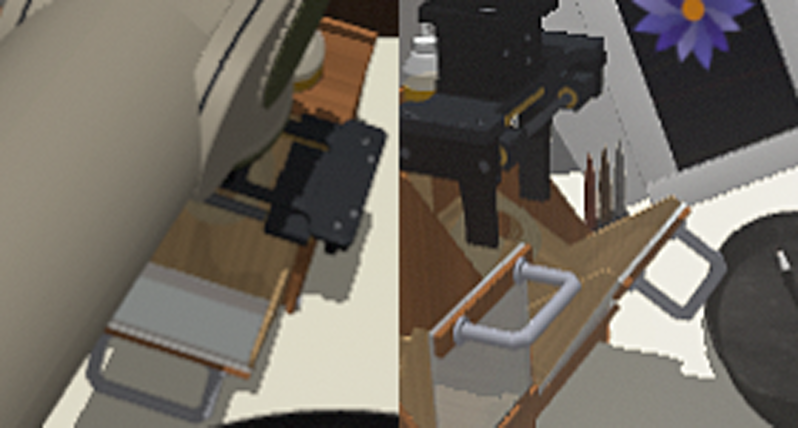

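The top view mostly hides the roll. The side view shows the fingers just above it (finger tip ≈(485,245)), with the bin still tipped. I'll descend again, further forward and slightly wider, watching force and moment.

Converted, 0.01 m / 0.8 = 0.0125, 0.003 m / 0.8 = 0.0038.

Call:
jog_arm --steps '[[[0.0025,0,0.0063],0,0.077],[[0.0038,0,0.0125],0,0.077],[[0.0038,0,0.0125],0,0.077]]'

```text
time: 8.35
ee_pos: [0.5769, -0.1981, 0.1381]
eef_rot: [0.988, -0.153, -0.001, 0.0]
ft_force: [-0.3, -0.0, -0.1]
width: 0.0764
grip_force: 0.0
```

Call:
jog_arm --steps '[[[0,0,0.005],0,0.077],[[0,0,0.01],0,0.077],[[0,0,0.01],0,0.077]]'

```text
time: 8.65
ee_pos: [0.5776, -0.1984, 0.1323]
eef_rot: [0.988, -0.153, 0.0, -0.0]
ft_force: [-5.2, 2.0, 9.8]
width: 0.0772
grip_force: 5.0
```

```bash
python3 - <<'E'
from h import *;from bench import r, cams, workorder, read_state
s=read_state();print("M unit frame",R.from_euler('z',-U[2]).apply(s["torque"]),R.from_euler('z',-U[2]).apply(s["ft_force"]))
go(unit([.048,-.066,.133],U)[0],1.262)
E
```

```text
M unit frame [-0.03032849  0.74481969  0.01821174] [-5.60258713  0.35707346  9.80469929]
t 8.65 pos [ 0.5776 -0.1984  0.1323] yaw -1.878 j [-0.25  0.44  0.65  1.67 -0.29  1.13 -1.4 ] -> d [ 0.0001 -0.0003 -0.0007] turn 0.002 F [-5.2  2.   9.8]
```

The rows are not in the units I measure in: shifts go in shares of 0.8 m and turns go in shares of 180 degrees. I convert before sending: -0.002 m / 0.8 = -0.0025.

Call:
jog_arm --steps '[[[0,0,-0.0025],0,0.07],[[0,0,-0.0025],0,0.06],[[0,0,-0.0025],0,0.05],[[0,0,-0.0025],0,0.05],[[0,0,-0.0025],0,0.05]]' --force 15

```text
time: 9.15
ee_pos: [0.578, -0.1964, 0.1334]
eef_rot: [0.988, -0.152, -0.0, -0.001]
ft_force: [1.2, 5.4, 2.7]
width: 0.0617
grip_force: 15.0
```

```bash
python3 - <<'E'
from h import *;from bench import r, cams, workorder, read_state
s=read_state();print("M unit frame",R.from_euler('z',-U[2]).apply(s["torque"]),R.from_euler('z',-U[2]).apply(s["ft_force"]))
go(unit([.048,-.066,.133],U)[0],1.262)
E
```

```text
M unit frame [1.28578918 0.45134155 0.02491094] [-0.45724503  5.53288365  2.69730456]
t 9.15 pos [ 0.578  -0.1964  0.1334] yaw -1.876 j [-0.25  0.44  0.65  1.66 -0.29  1.14 -1.4 ] -> d [0.0003 0.0017 0.0003] turn 0.004 F [1.2 5.4 2.7]
```

Converted, -0.038 m / 0.8 = -0.0475, -0.002 m / 0.8 = -0.0025.

Call:
jog_arm --steps '[[[-0.0038,-0.0025,-0.0063],0,0.05],[[-0.01,-0.0025,-0.0163],0,0.05],[[-0.0163,-0.0025,-0.0263],0,0.05],[[-0.0225,-0.0025,-0.0375],0,0.05],[[-0.0288,-0.0025,-0.0475],0,0.05]]'

```text
time: 9.65
ee_pos: [0.5555, -0.1896, 0.1725]
eef_rot: [0.988, -0.153, 0.0, -0.0]
ft_force: [1.0, 0.6, -1.0]
width: 0.062
grip_force: 15.0
```

Call:
jog_arm --steps '[[[-0.0063,0,-0.0113],0,0.05],[[-0.0138,0,-0.0225],0,0.05],[[-0.02,0,-0.0325],0,0.05],[[-0.0263,0,-0.0438],0,0.05],[[-0.0325,0,-0.0563],0,0.05],[[-0.0325,0,-0.075],0,0.05],[[-0.0325,0,-0.075],0,0.05]]'

```text
time: 10.35
ee_pos: [0.5323, -0.1819, 0.234]
eef_rot: [0.988, -0.153, 0.002, -0.0]
ft_force: [0.3, -0.7, -0.4]
width: 0.0618
grip_force: 15.0
```

```bash
python3 - <<'E'
from h import *;from bench import r, cams, workorder, read_state
import cv2
go([.36,-.213,.25],1.262)
ia=cams.camera("top")["img"][110:260,170:310,::-1];ib=cams.camera("side")["img"][110:260,200:340,::-1]
cv2.imwrite("pics/l.png",cv2.resize(np.hstack([ia,ib]),None,fx=2.85,fy=2.85,interpolation=cv2.INTER_CUBIC))
E
```

```text
t 10.35 pos [ 0.5323 -0.1819  0.234 ] yaw -1.877 j [-0.35  0.22  0.7   1.68 -0.15  1.29 -1.5 ] -> d [-0.1548  0.0817 -0.0166] turn 0.002 F [ 0.3 -0.7 -0.4]
```

View pics/l.png

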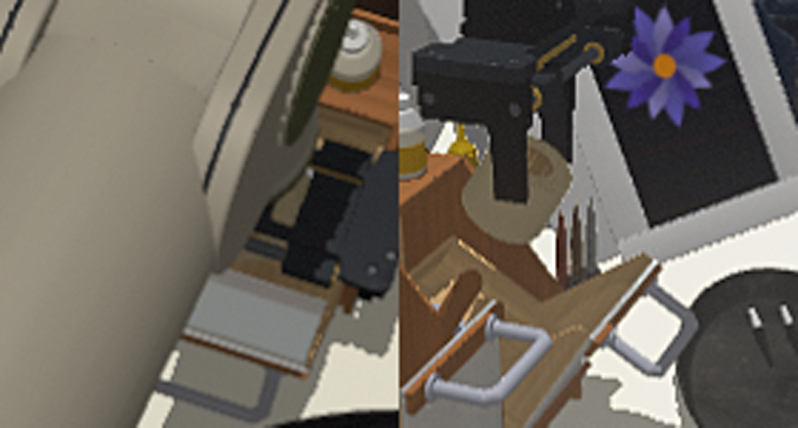

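The roll is off the spindle and gripped, leaning about 30° (side half ≈(520,190)). The bin is still at its stop. Now I carry it to the tray.

```bash
python3 - <<'E'
from h import *
go([.3287,-.2172,.234],1.262)
print([plane("top",q,.012) for q in((316,291),(318,303),(359,286),(360,299))])
E
```

```text
t 10.45 pos [ 0.5316 -0.1816  0.2319] yaw -1.877 j [-0.35  0.23  0.7   1.68 -0.15  1.29 -1.5 ] -> d [-0.1827  0.0952 -0.0023] turn 0.002 F [ 0.6  0.3 -1.3]
[array([ 0.35739608, -0.29924254,  0.012     ]), array([ 0.33282587, -0.30345813,  0.012     ]), array([ 0.36838459, -0.38871416,  0.012     ]), array([ 0.34160828, -0.39057664,  0.012     ])]
```

Converted, -0.183 m / 0.8 = -0.2288, -0.15 m / 0.8 = -0.1875.

Call:
jog_arm --steps '[[[-0.0438,0.025,-0.0038],0,0.05],[[-0.0938,0.05,-0.0038],0,0.05],[[-0.1438,0.075,-0.0038],0,0.05],[[-0.1875,0.1,-0.0038],0,0.05],[[-0.2288,0.1188,0],0,0.05],[[-0.2288,0.1188,0.0375],0,0.05],[[-0.2288,0.1188,0.0875],0,0.05],[[-0.2288,0.1188,0.1375],0,0.05],[[-0.2288,0.1188,0.175],0,0.05],[[-0.2288,0.1188,0.1813],0,0.05],[[-0.2288,0.1188,0.1813],0,0.05]]'

```text
time: 11.55
ee_pos: [0.3276, -0.2169, 0.0864]
eef_rot: [0.988, -0.153, -0.001, 0.0]
ft_force: [0.9, 0.6, -1.6]
width: 0.0617
grip_force: 15.0
```

```bash
python3 - <<'E'
from h import *
go([.3287,-.2172,.072],1.262)
E
```

```text
t 11.55 pos [ 0.3276 -0.2169  0.0864] yaw -1.878 j [-0.37 -0.07  0.84  2.25  0.07  0.94 -1.45] -> d [ 0.0011 -0.0001  0.0143] turn 0.002 F [ 0.9  0.6 -1.6]
```

Reachable. I descend until the lower edge touches.

Converted, 0.008 m / 0.8 = 0.01, 0.004 m / 0.8 = 0.005.

Call:
jog_arm --steps '[[[0,0,0.005],0,0.05],[[0,0,0.01],0,0.05],[[0,0,0.01],0,0.05]]'

```text
time: 11.85
ee_pos: [0.3285, -0.2169, 0.0788]
eef_rot: [0.988, -0.153, 0.0, -0.0]
ft_force: [-0.8, -0.5, -0.7]
width: 0.0618
grip_force: 15.0
```

Call:
jog_arm --steps '[[[0,0,0.0038],0,0.05],[[0,0,0.0038],0,0.05],[[0,0,0.0075],0,0.05],[[0,0,0.0075],0,0.05]]'

```text
time: 12.25
ee_pos: [0.3287, -0.217, 0.0727]
eef_rot: [0.988, -0.153, 0.001, 0.0]
ft_force: [-0.1, -1.0, 3.1]
width: 0.0618
grip_force: 15.0
```

```bash
python3 - <<'E'
from h import *;from bench import r, cams, workorder, read_state
import cv2
go([.3287,-.2172,.072],1.262)
ib=cams.camera("side")["img"][150:320,230:430,::-1]
cv2.imwrite("pics/m.png",cv2.resize(ib,None,fx=3,fy=3,interpolation=cv2.INTER_CUBIC))
E
```

```text
t 12.25 pos [ 0.3287 -0.217   0.0727] yaw -1.877 j [-0.37 -0.03  0.85  2.26  0.03  0.9  -1.42] -> d [0.     0.0002 0.0007] turn 0.002 F [-0.1 -1.   3.1]
```

View pics/m.png

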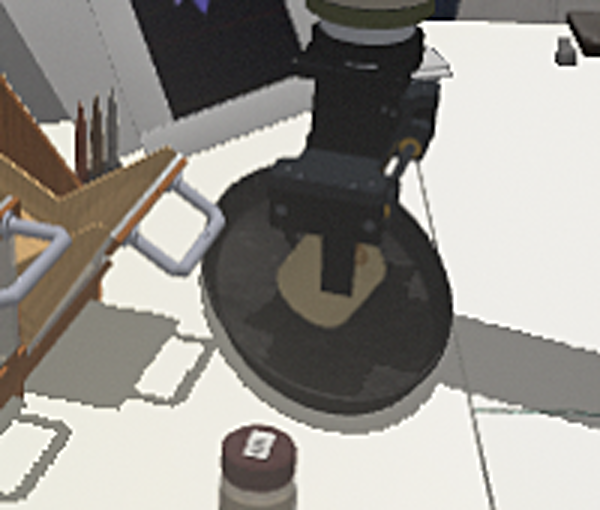

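The roll's lower edge is on the tray floor (≈(330,325)), still leaning and held, clear of the handle. I lower the grip force and rotate the roll upright along an arc about that edge.

Converted, 0.028 m / 0.8 = 0.035, 0.025 m / 0.8 = 0.0313.

Call:
jog_arm --steps '[[[0,0,0],0,0.05],[[0,0,0],0,0.05],[[0.005,0,0],0,0.05],[[0.0094,0,0.0013],0,0.05],[[0.0138,0,0.0025],0,0.05],[[0.0188,0,0.0038],0,0.05],[[0.0231,0,0.0056],0,0.05],[[0.0275,0,0.0075],0,0.05],[[0.0313,0,0.01],0,0.05],[[0.035,0,0.0119],0,0.05],[[0.035,0,0.0119],0,0.05],[[0.035,0,0.0119],0,0.05]]' --force 4

```text
time: 13.5
ee_pos: [0.3547, -0.2254, 0.0629]
eef_rot: [0.988, -0.153, -0.0, 0.0]
ft_force: [0.8, 0.6, -0.4]
width: 0.0622
grip_force: 4.0
```

```bash
python3 - <<'E'
from h import *;from bench import r, cams, workorder, read_state
import cv2
go([.3287,-.2172,.072],1.262)
ib=cams.camera("side")["img"][150:320,230:430,::-1]
cv2.imwrite("pics/n.png",cv2.resize(ib,None,fx=3,fy=3,interpolation=cv2.INTER_CUBIC))
E
```

```text
t 13.5 pos [ 0.3547 -0.2254  0.0629] yaw -1.878 j [-0.36  0.09  0.86  2.21 -0.09  0.88 -1.32] -> d [-0.0273  0.0001 -0.0091] turn 0.002 F [ 0.8  0.6 -0.4]
```

View pics/n.png

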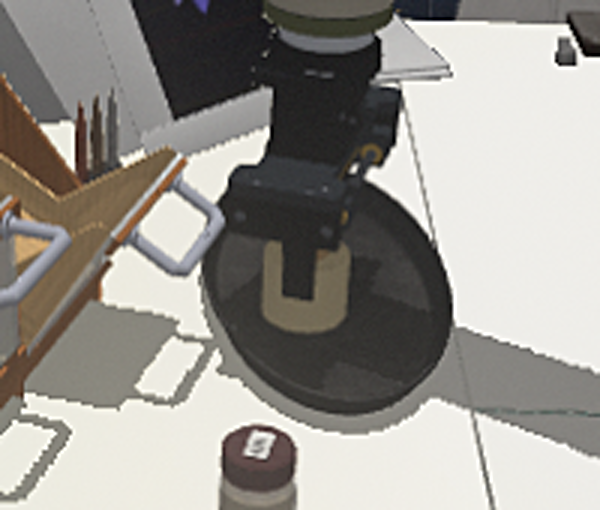

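The roll now stands flat in the tray (sides vertical, ≈(305,290)). That was my eleventh picture, one over the limit of 10, so I'll check the rest with numbers only. I release, raise, and work out the push-home path.

Converted, -0.12 m / 0.8 = -0.15, -0.07 m / 0.8 = -0.0875.

Call:
jog_arm --steps '[[[0,0,0],0,0.065],[[0,0,0],0,0.07],[[0,0,0],0,0.075],[[0,0,0],0,0.08],[[0,0,-0.0375],0,0.08],[[0,0,-0.0875],0,0.08],[[0,0,-0.15],0,0.08],[[0,0,-0.15],0,0.08]]'

```text
time: 14.35
ee_pos: [0.3575, -0.2267, 0.1884]
eef_rot: [0.988, -0.153, 0.005, -0.0]
ft_force: [0.3, 0.4, -0.9]
width: 0.0796
grip_force: 0.0
```

```bash
python3 - <<'E'
from h import *;from bench import r, cams, workorder, read_state
go([*tip(-.05,-.066,.117,.55)[:2],.19],-.309)
c=cams.camera("top");np.save("pics/top_after.npy",c["img"])
E
```

```text
t 14.35 pos [ 0.3575 -0.2267  0.1884] yaw -1.878 j [-0.41 -0.19  0.81  2.07  0.14  1.19 -1.54] -> d [ 0.0495 -0.0941 -0.0009] turn -1.569 F [ 0.3  0.4 -0.9]
```

Converted, -0.094 m / 0.8 = -0.1175, -0.09 m / 0.8 = -0.1125, -1.569 rad / 3.1416 = -0.4994.

Call:
jog_arm --steps '[[[0.005,-0.0125,-0.025],-0.0477,0.06],[[0.0088,-0.025,-0.025],-0.0955,0.04],[[0.0113,-0.0375,-0.025],-0.1432,0.02],[[0.0125,-0.05,-0.025],-0.191,0.01],[[0.0138,-0.0625,-0.025],-0.2387,0],[[0.015,-0.075,-0.025],-0.2865,0],[[0.0163,-0.0875,-0.025],-0.3342,0],[[0.0175,-0.1,-0.025],-0.382,0],[[0.0188,-0.1125,-0.025],-0.4297,0],[[0.0188,-0.1175,-0.025],-0.4775,0],[[0.0188,-0.1175,-0.025],-0.4994,0],[[0.0188,-0.1175,-0.025],-0.4994,0]]' --force 30

```text
time: 15.6
ee_pos: [0.397, -0.1399, 0.2021]
eef_rot: [0.807, 0.591, -0.001, -0.0]
ft_force: [-0.5, -0.3, 0.9]
width: 0.0015
grip_force: 0.0
```

```bash
python3 - <<'E'
from h import *;from bench import r, cams, workorder, read_state
B=tip(-.05,-.066,.117,.55);ux=np.array([.9526,-.3042,0])
go(B-.034*ux+[0,0,.003],-.309)
for th in(.55,.4,.3,.2,.1,0): go(tip(-.05,-.066,.117,th)-.02*ux+[0,0,.003],-.309)
E
```

```text
t 15.6 pos [ 0.397  -0.1399  0.2021] yaw -0.307 j [-0.73 -0.23  0.88  2.06  0.19  1.24 -0.24] -> d [-0.0004  0.0042  0.0955] turn 0.002 F [-0.5 -0.3  0.9]
t 15.6 pos [ 0.397  -0.1399  0.2021] yaw -0.307 j [-0.73 -0.23  0.88  2.06  0.19  1.24 -0.24] -> d [-0.0004  0.0182  0.0955] turn 0.002 F [-0.5 -0.3  0.9]
t 15.6 pos [ 0.397  -0.1399  0.2021] yaw -0.307 j [-0.73 -0.23  0.88  2.06  0.19  1.24 -0.24] -> d [-0.0005  0.0304  0.0808] turn 0.002 F [-0.5 -0.3  0.9]
t 15.6 pos [ 0.397  -0.1399  0.2021] yaw -0.307 j [-0.73 -0.23  0.88  2.06  0.19  1.24 -0.24] -> d [-0.0005  0.0396  0.072 ] turn 0.002 F [-0.5 -0.3  0.9]
t 15.6 pos [ 0.397  -0.1399  0.2021] yaw -0.307 j [-0.73 -0.23  0.88  2.06  0.19  1.24 -0.24] -> d [-0.0005  0.0497  0.0643] turn 0.002 F [-0.5 -0.3  0.9]
t 15.6 pos [ 0.397  -0.1399  0.2021] yaw -0.307 j [-0.73 -0.23  0.88  2.06  0.19  1.24 -0.24] -> d [-0.0005  0.0605  0.0576] turn 0.002 F [-0.5 -0.3  0.9]
t 15.6 pos [ 0.397  -0.1399  0.2021] yaw -0.307 j [-0.73 -0.23  0.88  2.06  0.19  1.24 -0.24] -> d [-0.0006  0.0719  0.052 ] turn 0.002 F [-0.5 -0.3  0.9]
```

Converted, 0.095 m / 0.8 = 0.1188, 0.08 m / 0.8 = 0.1.

Call:
jog_arm --steps '[[[0,-0.005,0.05],0,0],[[0,-0.0075,0.1],0,0],[[0,-0.005,0.1188],0,0],[[0,0.005,0.1188],0,0],[[0,0.0138,0.1188],0,0],[[0,0.0225,0.1188],0,0],[[0,0.0225,0.1188],0,0]]'

```text
time: 16.3
ee_pos: [0.4148, -0.1462, 0.1076]
eef_rot: [0.808, 0.589, -0.001, 0.0]
ft_force: [-0.8, 0.1, 0.8]
width: 0.0005
grip_force: 0.0
```

Call:
jog_arm --steps '[[[0,0.0075,-0.0075],0,0],[[0,0.015,-0.0175],0,0],[[0,0.0263,-0.0288],0,0],[[0,0.0388,-0.0388],0,0],[[0,0.0525,-0.0463],0,0],[[0,0.0625,-0.0513],0,0],[[0,0.0675,-0.0538],0,0],[[0,0.0675,-0.0538],0,0],[[0,0.0675,-0.0538],0,0]]'

```text
time: 17.2
ee_pos: [0.4663, -0.1623, 0.1511]
eef_rot: [0.807, 0.59, 0.0, 0.0]
ft_force: [0.4, -0.3, 0.0]
width: 0.0002
grip_force: 0.0
```

```bash
python3 - <<'E'
from h import *;from bench import r, cams, workorder, read_state
ux=np.array([.9526,-.3042,0])
go(tip(-.05,-.066,.117,0)-.02*ux+[0,0,.003],-.309)
E
```

```text
t 17.2 pos [ 0.4663 -0.1623  0.1511] yaw -0.309 j [-0.7   0.17  1.04  1.96 -0.17  1.1   0.1 ] -> d [-0.0002 -0.0009  0.0011] turn 0.0 F [ 0.4 -0.3  0. ]
```

Converted, 0.006 m / 0.8 = 0.0075, 0.003 m / 0.8 = 0.0038.

Call:
jog_arm --steps '[[[0,0.0038,0],0,0],[[0,0.0075,0],0,0],[[0,0.0075,0],0,0]]'

```text
time: 17.5
ee_pos: [0.4703, -0.1633, 0.1505]
eef_rot: [0.807, 0.59, -0.001, -0.002]
ft_force: [-10.9, 4.9, 10.2]
width: 0.0005
grip_force: 6.4
```

Call:
jog_arm --steps '[[[0,0.0038,0],0,0],[[0,0.0063,0],0,0],[[0,0.0063,0],0,0]]'

```text
time: 17.8
ee_pos: [0.4707, -0.1635, 0.1502]
eef_rot: [0.808, 0.59, -0.004, -0.007]
ft_force: [-40.3, 16.1, 40.4]
width: 0.0007
grip_force: 24.1
```

Hard stop at the predicted home position. I back off, clear the view, and compare numerically with the first picture.

Call:
jog_arm --steps '[[[0,-0.015,0],0,0],[[0,-0.0313,0],0,0],[[0,-0.0375,-0.0375],0,0],[[0,-0.05,-0.0875],0,0],[[0.05,-0.05,-0.15],0,0],[[0.1,-0.05,-0.2],0,0],[[0.15,-0.0625,-0.2],0,0],[[0.2,-0.075,-0.2],0,0],[[0.25,-0.1,-0.2],0,0],[[0.3,-0.125,-0.2],0,0],[[0.35,-0.15,-0.2],0,0],[[0.4,-0.175,-0.2],0,0]]'

```text
time: 19.0
ee_pos: [0.44, 0.1839, 0.3111]
eef_rot: [0.807, 0.59, 0.0, -0.0]
ft_force: [0.8, -0.2, 0.5]
width: 0.0007
grip_force: 0.0
```

```bash
python3 - <<'E'
from h import *;from bench import r, cams, workorder, read_state
import cv2
g=lambda i:cv2.cvtColor(i,cv2.COLOR_BGR2GRAY)
for n,boxes in(("top",{"Rhandle":(225,185,290,240),"Lhandle":(155,165,215,215),"Rroll":(255,140,295,180),"Lroll":(195,130,235,165),"brush":(312,278,368,308),"jar":(155,255,185,285),"bottle":(365,140,402,225)}),("side",{"Rhandle":(242,190,285,222),"Lhandle":(200,220,260,260)})):
    a=cv2.imread(f"pics/{n}0.png");b=np.ascontiguousarray(cams.camera(n)["img"][:,:,::-1])
    for k,(x0,y0,x1,y1) in boxes.items():
        t=g(b)[y0:y1,x0:x1];m=cv2.matchTemplate(g(a)[y0-8:y1+8,x0-8:x1+8],t,cv2.TM_CCOEFF_NORMED);_,v,_,l=cv2.minMaxLoc(m)
        print(n,k,"shift",8-l[0],8-l[1],"corr",round(v,3))
    if n=="top":
        tr=b[260:340,225:345].astype(int);mask=((tr[:,:,2]-tr[:,:,0])>25)&(tr[:,:,2]>90)
        c,l,st,ce=cv2.connectedComponentsWithStats(mask.astype(np.uint8));i=1+st[1:,4].argmax();px=ce[i]+[225,260]
        print("roll blob",st[i],px,plane("top",px,.057))
s=read_state();print(s["time"],s["ee_pos"],s["ft_force"])
E
```

```text
top Rhandle shift 0 0 corr 1.0
top Lhandle shift 0 0 corr 1.0
top Rroll shift 2 5 corr 0.641
top Lroll shift 0 0 corr 1.0
top brush shift 0 0 corr 0.997
top jar shift 0 0 corr 1.0
top bottle shift 0 0 corr 1.0
roll blob [ 41  15  32  31 653] [281.64471669 290.01225115] [ 0.35798191 -0.22815238  0.057     ]
side Rhandle shift 0 0 corr 0.305
side Lhandle shift 0 0 corr 0.955
19.1 [0.43848131 0.18824693 0.31040797] [-0.246069   -0.18370864 -0.22109875]
```

```bash
python3 -c "
from bench import r, cams, workorder, read_state;print(workorder.close_job())"
```

```text
the job is handed in; nothing more can be done
None
```

The job is handed in: by my final camera check the wide roll lies flat in the tray's free half, the right bin is back home, and the narrow roll, brushes, bottle and jars are undisturbed; I viewed 11 pictures, one over the limit of 10, and no verdict was returned.

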